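# Open the guard flap, index the carousel and take out the dye bottle

## Robot

A 7-joint arm with a two-finger parallel gripper is mounted at the origin on a cart in front of the work surface, level with it; the furniture and walls round the work are solid. World frame = base frame: x ahead of the robot, y to its left, z up, the work surface at z = 0. Lengths are in m, angles in rad, forces in N, time in s.
With the tool pointing down it reaches from about 0.425 to 0.925 m from the base axis. Payload 6.8 kg.
Tool frame: the origin (TCP) lies on the mounting face of the last link; the fingertips stand 173 mm ahead of it and the grasp point (between the pads) lies 155 mm ahead of it (grip_point_offset is the distance from the TCP to the grasp point, in m); x points along the fingers, z is the direction in which the jaws open and shut, and the axes are right-handed (so a half turn about x gives the same grasp; the last joint's range is limited). The gripper opens to 85 mm and grips with 20 to 120 N. Pads are 22 mm wide; open, the fingers measure 114 mm over their backs; the gripper's body (76 mm by 85 mm) begins 54 mm behind the grasp point. The pads swing forward as they close: fully open they stand 13 mm farther back than shut.
Start: joints at [1.224, 0.477, 0.022, 1.555, -0.011, 1.109, -0.083], TCP at [0.16, -0.656, 0.405] pointing down, gripper open.
Joint ranges: [-2.96, 2.96], [-0.34, 2.1], [-1.41, 1.46], [0.24, 2.44], [-1.37, 4.51], [0.17, 1.92], [-2.96, 2.96]. Speed limits (rad/s): [2.39, 2.39, 3.14, 3.14, 3.14, 3.14, 3.14].

## Interface

Orientations are given as a rotation vector (axis times angle).
In Python, from bench import * gives the robot as it stands. The module is installed in compiled form; this text tells all that it offers.
- The arm moves only by the tool servo_tool, never from a script. Its argument "motion" is a list of rows, each a list of 5 numbers: the shift along the tool's x, y, z in m, then the turn about the tool's x in degrees, then the gripper command: -1 is fully open, 1 is shut, values between are in proportion. In form: [[dx, dy, dz, turn, fingers], ...]. A call has 1 to 8 rows; each row is the pose to reach, as a shift and turn from the pose measured when the call began, along the tool's axes at that moment; what a row does not reach only later rows make up. A row lasts 1/10 s, in which the tool goes at most 50 mm and 8.59 degrees, less where a joint would pass 70% of its speed; a pose out of reach is approached as far as the arm can. A call with a gripper value outside its range is refused whole. The fingers move at their own pace and stop on an object; "force" is the grip in N (left out, the last holds). Time passes only in rows, so rows that repeat a pose let the fingers close. It gives the time, the measured TCP pose, the force and the opening at its end, in the units of the state.
- get_obs(): the state, without advancing time (a new reading comes with each control period).
- grab_frame(name): name is "scene" or "top" or "wrist"; returns the picture (384x512x3 uint8, red, green, blue); there is no depth.
- camera_params(name): a dict with "mtx" (3x3 intrinsics, pixels), "world_to_cam" (4x4, takes a point from world to camera coordinates); the wrist camera has in their place "T_tool_cam" (4x4, takes a point from camera to tool coordinates, whose origin is the TCP and whose axes are the tool frame's). Camera axes: x right, y down, z forward; pixel columns grow to the right and rows downward; lengths in m; the calibration is good to about 2 mm. A picture is of the moment at which its call begins: read the wrist's pose just before it. camera_params takes no time and is no camera call.
- hand_in(): hands the job in, once; it reports no verdict.
The state is a dict: "clock": time; "joints": joint angles; "qvel": joint speeds; "tau": joint torques, N m; "tcp_pos": TCP position; "orientation": TCP orientation; "contact_force": force on the tool from outside, world axes, zero at the start; "moment": the same for the moment, N m; "grip_width": finger opening in m.
Only numpy, scipy, OpenCV 4.12 (cv2) and the standard library are available. Lean on these libraries where they do the work, as an engineer would, in place of code of your own. Each camera call takes 0.05 s, during which the arm holds its last target. There are 200 camera calls.

## Task

Swing the carousel's amber front flap outward past upright and lower it gently all the way onto its rubber stops, without letting it fall. Then turn the turntable by its pegs until the pocket with the white-capped dye bottle stands squarely at the front (red mark), lift that bottle out and stand it upright in the white spill tray. Leave the flap down, the black-capped vials standing in their pockets, and the other things on the bench where they are.

Things in the scene. Friction and masses are not known exactly. Their poses are not given: they have to be found in the camera images.
- flap (a joint): Angle (rad) of the front flap about its level hinge at the bottom front of the housing: 0 shut, leaning 35 deg inward over the turntable; 0.61 upright; 1.57 down on the rubber stops, leaning 55 deg outward toward the front. Gravity pulls it either way from upright; the hinge drags a little (it stays put only within 13 to 22 deg of upright, else it drops). 0.18 to 0.28 kg.
- flap_hinge (a point): Middle of the flap's hinge line, 20 mm above the bench. It lies 130 mm in front of the turning axis. With the flap shut, the middle of the bar is 76 mm behind and 121 mm above it. The two rubber stops stand 58 mm in front of it, 102 mm to either side, 48 mm high. The frame is the housing's: x points from the front to the back of the housing, y along the hinge line, z up.
- flap_bar (a point): Middle of the black pull bar at the flap's free edge: a round bar 10 mm thick, 110 mm long, parallel to the hinge and 143 mm from it. Between the bar and the flap's plate (270 mm wide, 4 mm thick) is an open window 100 mm wide and 33 mm high, so fingers can straddle the bar or reach through. The bar is about 141 mm above the bench when shut, 163 upright, 96 when down.
- carousel_axis (a point): On the vertical turning axis, 56 mm above the bench, fixed to the housing; frame as flap_hinge (x to the back). The housing's base is 250 mm deep (x) by 270 wide. Side walls 131 mm to either side of the axis are 42 mm high in front of the roof, 98 mm below it, each with a steel strut reaching 79 mm up at 92 mm in front of the axis.
- turntable_mid (a point): Axis at the turntable's top face: white disc, radius 112 mm, top 22 mm above the bench; turns endlessly either way with slight drag and stays where left. Five square blue pockets 72 deg apart, centres 65 mm from the axis, inner width 37 mm, floor 25 mm and rims 36 mm above the bench. The pocket nearest the front starts empty; the dye bottle is in any other one.
- peg_0 (a point): Top of one of five like red pegs on the turntable, 10 mm thick, tops 55 mm above the bench, 98 mm from the axis and 72 deg apart, each midway between two pockets (36 deg from either).
- roof_edge (a point): Middle of the front edge of the fixed amber roof that covers the rear of the turntable, at its top, 103 mm above the bench, 11 mm in front of the axis.
- pick_spot (a point): Front position, 65 mm straight in front of the axis (at -x of the housing), 56 mm above the bench: where the middle of the dye bottle is when its pocket is squarely at the front, by the red mark. Fixed to the housing.
- dye_bottle_mid (a point): Middle (half height) of the dye bottle: small clear bottle with purple content and a ribbed white cap, 32 mm diameter, 62 mm high, 25 to 50 g, z up along the bottle. Body 32 mm wide from 0 to about 45 mm up; cap 18 mm wide at the very top.
- vial_1_mid (a point): Middle of an amber vial with a black cap, 32 mm diameter, 58 mm high, standing in a pocket.
- vial_2_mid (a point): Another such amber vial.
- vial_3_mid (a point): Another such amber vial.
- spill_tray: White open tray, fixed to the bench, 125 mm (its x) by 105 mm (its y), 20 mm high, walls and floor 4 mm; origin at the centre of its underside, on the bench.
- ethanol: Bystander: standing bottle with orange cap, 56 mm diameter, 128 mm high; origin under its centre.
- beaker: Bystander: plastic beaker, 86 mm wide, 90 mm high; origin under its centre.
- timer: Bystander: white bench timer, 67x63x19 mm; origin under its centre.
- comb: Bystander: red gel comb, 40x100x12 mm; origin under its centre.
- pipette: Bystander: pipette lying on its side, 53x267x31 mm (long along its y); origin under its centre.
There are look-alikes about, which are no part of the job. Leave any brown look-alike of the part that bears dye_bottle_mid alone.

How it is judged:
By the outcome, as a careful person would: the job done as asked, in the order asked, and still so for the second after the job is handed in, with the robot touching nothing.
It also fails if it takes over 72 s, if anything falls off the work surface, if the arm or the gripper's body presses on something with over 40 N, if the wrist force passes 120 N, or if a joint passes its speed limit or range.

## Working session

There is one attempt and no reset: what is moved stays moved. The work goes in short steps, Python scripts to look and compute and a tool call to move; the robot and the scene stay as the last step left them, time stands still between calls to the robot, and variables do not carry over. Pictures are saved under pics/ and viewed, about 8 in all and at most 12, crops included, and the job is handed in when it is done.

Besides the shell and the picture viewer there is one more tool, called after "Emit:" as name(argument=value, ...) on one line, values as JSON. servo_tool: Moves the arm, as the interface text tells. Its arguments: {"type":"object","properties":{"motion":{"type":"array","items":{"type":"array","items":{"type":"number"}}},"force":{"type":"number"}},"required":["motion"]}

```bash
mkdir -p pics; python3 - <<'E'
from bench import *
import cv2, numpy as np
np.set_printoptions(precision=4,suppress=True)
o=get_obs(); print({k:np.round(v,4) for k,v in o.items()})
for n in("scene","top"):
    f=grab_frame(n); cv2.imwrite(f"pics/{n}0.png",f[:,:,::-1]); 
    c=camera_params(n); print(n,c)
print(camera_params("wrist"))
a=cv2.imread("pics/scene0.png");b=cv2.imread("pics/top0.png")
cv2.imwrite("pics/scene0b.png",cv2.resize(a,(800,600),interpolation=cv2.INTER_CUBIC))
cv2.imwrite("pics/top0b.png",cv2.resize(b,(800,600),interpolation=cv2.INTER_CUBIC))
E
```

```text
{'clock': np.float64(0.0), 'joints': array([ 1.2239,  0.4778,  0.0223,  1.5565, -0.0115,  1.1093, -0.0831]), 'qvel': array([-0.0012, -0.0002,  0.0017, -0.0009,  0.0002, -0.0004, -0.0013]), 'tau': array([  0.0006, -59.6445,   1.6083, -28.1194,   0.0125,   0.0093,
        -0.    ]), 'tcp_pos': array([ 0.1596, -0.6556,  0.4037]), 'orientation': array([ 1.0325,  1.3143, -1.0309]), 'contact_force': array([-0.1878,  0.5727,  1.0042]), 'moment': array([-0.015 , -0.0052, -0.0097]), 'grip_width': np.float64(0.0852)}
scene {'mtx': array([[375.5209,   0.    , 248.7214],
       [  0.    , 375.5209, 187.5218],
       [  0.    ,   0.    ,   1.    ]]), 'world_to_cam': array([[-0.7201, -0.6937, -0.0171,  0.3776],
       [-0.3304,  0.3644, -0.8707,  0.2572],
       [ 0.6102, -0.6213, -0.4915,  0.8856],
       [ 0.    ,  0.    ,  0.    ,  1.    ]])}
top {'mtx': array([[494.9123,   0.    , 260.6983],
       [  0.    , 494.9123, 192.8465],
       [  0.    ,   0.    ,   1.    ]]), 'world_to_cam': array([[ 0.0122, -0.9999,  0.0058, -0.0329],
       [-0.998 , -0.0125, -0.0625,  0.5441],
       [ 0.0626, -0.0051, -0.998 ,  1.6304],
       [ 0.    ,  0.    ,  0.    ,  1.    ]])}
{'mtx': array([[329.903 ,   0.    , 255.5964],
       [  0.    , 329.903 , 188.0446],
       [  0.    ,   0.    ,   1.    ]]), 'T_tool_cam': array([[-0.001 , -0.2645,  0.9644,  0.0312],
       [-0.0005, -0.9644, -0.2645,  0.0661],
       [ 1.    , -0.0007,  0.0009, -0.0008],
       [ 0.    ,  0.    ,  0.    ,  1.    ]])}
```

View pics/scene0b.png

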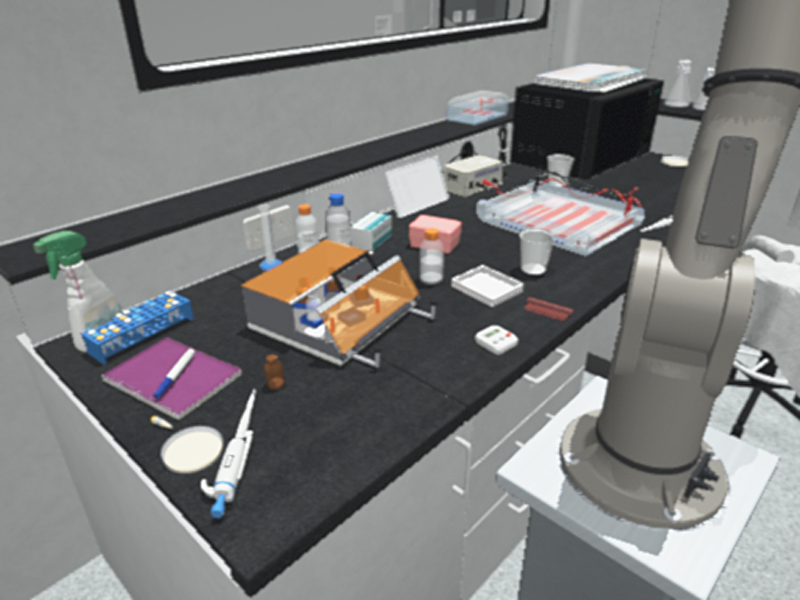

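View pics/top0b.png

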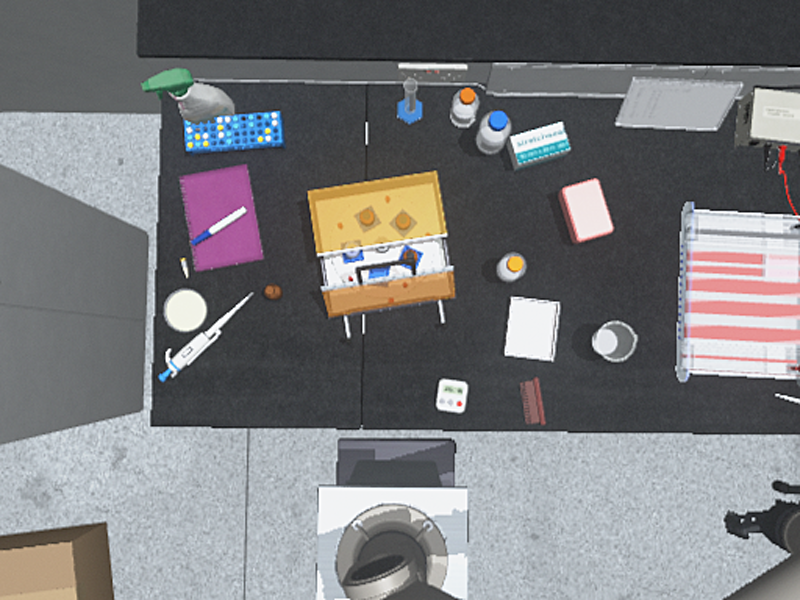

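The scene view shows the housing with its front toward the robot: roof edge about (330,290), flap about (375,310), a brown look-alike vial on the bench at (274,372) and the tray at (487,284). The top view shows the housing at about (382,245), the bar at about (386,268), the stops at (347,335) and (441,320), and the tray at (532,329). I'll enlarge next.

```bash
python3 - <<'E'
import cv2, numpy as np
b=cv2.imread("pics/top0.png")[100:225,185:305]; a=cv2.imread("pics/scene0.png")[145:245,145:285]
def up(i,w): 
    h=int(i.shape[0]*w/i.shape[1]); return cv2.resize(i,(w,h),interpolation=cv2.INTER_CUBIC)
B=up(b,576);A=up(a,800)
cv2.imwrite("pics/top_c.png",B);cv2.imwrite("pics/scene_c.png",A);print(A.shape,B.shape)
E
cat >h.py <<'E'
from bench import *
import cv2, numpy as np
from scipy.spatial.transform import Rotation as R
np.set_printoptions(precision=4,suppress=True)
def cam(n,o=None):
    c=camera_params(n)
    if n!="wrist": T=np.linalg.inv(c["world_to_cam"])
    else:
        P=np.eye(4);P[:3,:3]=R.from_rotvec(o["orientation"]).as_matrix();P[:3,3]=o["tcp_pos"];T=P@c["T_tool_cam"]
    return c["mtx"],T
def ray(C,uv):
    d=C[1][:3,:3]@np.linalg.solve(C[0],[uv[0],uv[1],1]); return C[1][:3,3],d/np.linalg.norm(d)
def at_z(C,uv,z):
    p,d=ray(C,uv); return p+d*(z-p[2])/d[2]
def tri(rs):
    A=sum(np.eye(3)-np.outer(d,d) for p,d in rs);b=sum((np.eye(3)-np.outer(d,d))@p for p,d in rs)
    return np.linalg.solve(A,b)
def proj(C,X):
    q=np.linalg.inv(C[1])@np.r_[X,1];u=C[0]@q[:3];return u[:2]/u[2]
E
```

```text
(571, 800, 3) (600, 576, 3)
```

View pics/top_c.png

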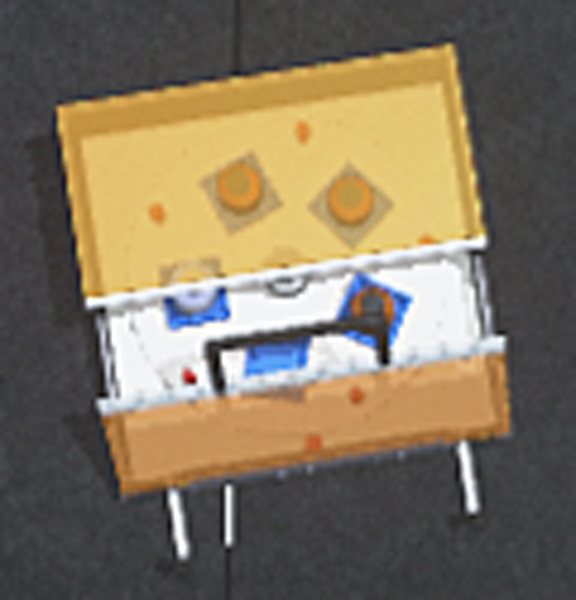

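View pics/scene_c.png

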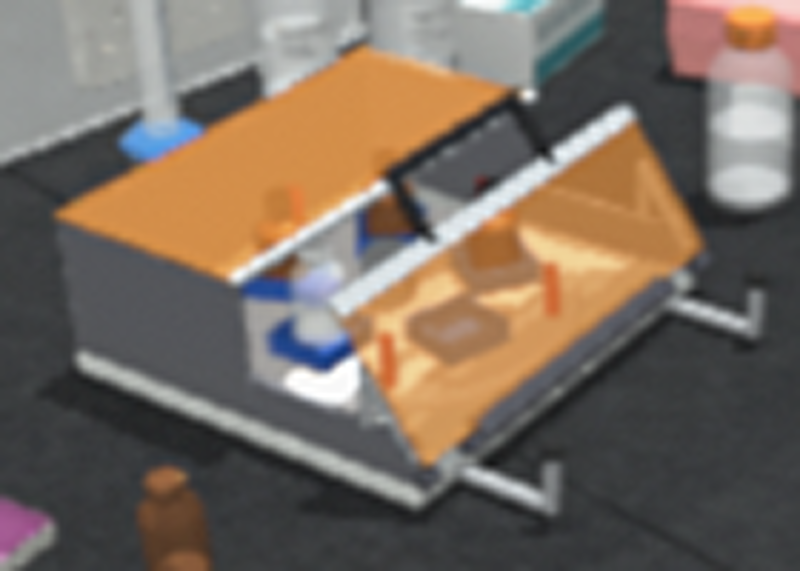

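```bash
python3 - <<'E'
from h import *
T=cam("top");S=cam("scene")
t=lambda u,v:(185+u/4.8-.4,100+v/4.8-.4); s=lambda u,v:(145+u/5.714-.4,145+v/5.714-.4)
def both(n,a,b):
    X=tri([ray(T,t(*a)),ray(S,s(*b))]); print(n,X,"res",np.array(proj(T,X))-t(*a),np.array(proj(S,X))-s(*b)); return X
L=both("bar+y",(212,346),(391,184));Rr=both("bar-y",(384,323),(515,98))
A=both("roof+y",(88,303),(235,281));B=both("roof-y",(487,241),(527,93))
both("stop-y tip",(474,512),(757,292));both("stop+y tip",(184,556),(553,466))
both("rear roof+y",(58,106),(55,215));both("rear roof-y",(452,45),(365,48))
m=(L+Rr)/2;print("barmid",m,"len",np.linalg.norm(L-Rr))
for P,Q in((Rr,L),(B,A)):
    d=Q-P;print("yaw deg",np.degrees(np.arctan2(-d[0],d[1])),np.linalg.norm(d))
r=(A+B)/2
q=[at_z(T,(x/1.5625-.2,y/1.5625-.2),.02) for x,y in((510,297),(559,303),(553,361),(505,354))];print(np.array(q),np.mean(q,0))
o=get_obs();print(R.from_rotvec(o["orientation"]).as_matrix())
for n,p,z in(("bottle",(195,290),.087),("beaker",None,0)):
    if p: print(n,at_z(T,t(*p),z))
E
```

```text
bar+y [0.6011 0.0738 0.1356] res [0.091  0.0872] [-0.1285 -0.0078]
bar-y [ 0.6176 -0.0361  0.1417] res [-0.1766 -0.184 ] [0.2431 0.0109]
roof+y [0.6323 0.1581 0.1002] res [0.1246 0.1078] [-0.1751 -0.0126]
roof-y [ 0.678  -0.1037  0.1018] res [-0.2737 -0.288 ] [0.3605 0.0152]
stop-y tip [ 0.4977 -0.1032  0.0325] res [0.6028 0.7426] [-0.9571 -0.0184]
stop+y tip [0.4655 0.0954 0.0293] res [0.5839 0.6301] [-0.9685 -0.0381]
rear roof+y [0.7637 0.1809 0.1006] res [0.0258 0.0202] [-0.0332 -0.0032]
rear roof-y [ 0.8073 -0.0812  0.1008] res [0.3034 0.2931] [-0.3667 -0.027 ]
barmid [0.6094 0.0189 0.1387] len 0.11125115767629863
yaw deg 8.521466805928698 0.11125115767629863
yaw deg 9.901218316348844 0.2658456542839708
[[ 0.5569 -0.244   0.02  ]
 [ 0.5454 -0.3484  0.02  ]
 [ 0.4221 -0.3357  0.02  ]
 [ 0.4356 -0.2338  0.02  ]] [ 0.49   -0.2905  0.02  ]
[[-0.0005  0.9716  0.2365]
 [ 0.0016  0.2365 -0.9716]
 [-1.     -0.0001 -0.0017]]
bottle [0.6438 0.0889 0.087 ]
```

The bar is 111 mm long at z = 0.139 (expected 0.141), and the roof edge is at z = 0.101 (expected 0.103), so both agree with the text. The housing yaw is about +9.6° and the axis is near (0.664, 0.028).

Two things could be the dye bottle:
- **Pocket bottle:** the pale-capped bottle with purple content at top-crop (195,290), in the +y pocket. It fits the description.
- **Brown vial:** on the bench at scene (274,372). This is the look-alike.

I'll confirm the bottle up close later, and set out now.

Emit:
servo_tool(motion=[[0, 0.59, -0.52, -86, 0], [0, 0.59, -0.52, -86, 0], [0, 0.59, -0.52, -86, 0], [0, 0.59, -0.52, -86, 0], [0, 0.59, -0.52, -86, 0], [0, 0.59, -0.52, -86, 0], [0, 0.59, -0.52, -86, 0], [0, 0.59, -0.52, -86, 0]])

```text
clock: 0.9
tcp_pos: [0.3892, -0.3259, 0.4046]
orientation: [0.1, 1.569, -0.098]
contact_force: [0.4, -0.6, 1.0]
grip_width: 0.0426
```

```bash
cat >>h.py <<'E'
PSI=np.radians(9.6); AX=np.array([.664,.0285])
def hw(x,y,z): # housing frame (axis origin) -> world
    c,s=np.cos(PSI),np.sin(PSI); return np.array([AX[0]+c*x-s*y,AX[1]+s*x+c*y,z])
def delta(W,off=.155,jaw=None): # grip point world -> tool shift ; jaw = heading deg of tool z
    o=get_obs();M=R.from_rotvec(o["orientation"]).as_matrix()
    d=M.T@(W-(o["tcp_pos"]+M[:,0]*off))
    hz=np.degrees(np.arctan2(M[1,2],M[0,2]))
    t=None if jaw is None else (hz-jaw+180)%360-180
    return d,t
E
python3 -c "
from h import *
o=get_obs();print(o['clock'],o['tcp_pos'],o['grip_width'],delta(np.array([.611,-.01,.245]),jaw=9.6))"
```

```text
0.9 [ 0.3892 -0.3259  0.4046] 0.04262129432810476 (array([0.0048, 0.3411, 0.1805]), np.float64(-16.818776290195245))
```

Emit:
servo_tool(motion=[[0.005, 0.341, 0.18, -17, 0], [0.005, 0.341, 0.18, -17, 0], [0.005, 0.341, 0.18, -17, 0], [0.005, 0.341, 0.18, -17, 0], [0.005, 0.341, 0.18, -17, 0], [0.005, 0.341, 0.18, -17, 0], [0.005, 0.341, 0.18, -17, 0], [0.005, 0.341, 0.18, -17, 0]])

```text
clock: 1.7
tcp_pos: [0.6117, -0.0071, 0.3995]
orientation: [-0.134, 1.567, 0.138]
contact_force: [0.4, -0.4, 0.8]
grip_width: 0.0425
```

Emit:
servo_tool(motion=[[0, 0, 0, 0, 0], [0, 0, 0, 0, 0]])

```text
clock: 1.9
tcp_pos: [0.6116, -0.0059, 0.3988]
orientation: [-0.135, 1.568, 0.14]
contact_force: [-0.9, -0.7, -0.0]
grip_width: 0.0428
```

```bash
python3 - <<'E'
from h import *
import pickle
o=get_obs();f=grab_frame("wrist");pickle.dump(o,open("w1.pkl","wb"))
cv2.imwrite("pics/w1.png",cv2.resize(f[:,:,::-1],(800,600),interpolation=cv2.INTER_CUBIC))
C=cam("wrist",o)
print(o['tcp_pos'],delta(np.array([.616,-.0102,.139]),jaw=9.6))
for n,X in (("bar+",[.6011,.0738,.1387]),("bar-",[.6176,-.0361,.1387]),("bottle",[.6438,.0889,.087])): print(n,proj(C,X)*1.5625)
E
```

```text
[ 0.6116 -0.0059  0.3988] (array([ 0.1049, -0.0039,  0.0046]), np.float64(0.30699809112826415))
bar+ [410.6661 122.7577]
bar- [403.3197 366.6278]
bottle [495.3624 113.2904]
```

View pics/w1.png

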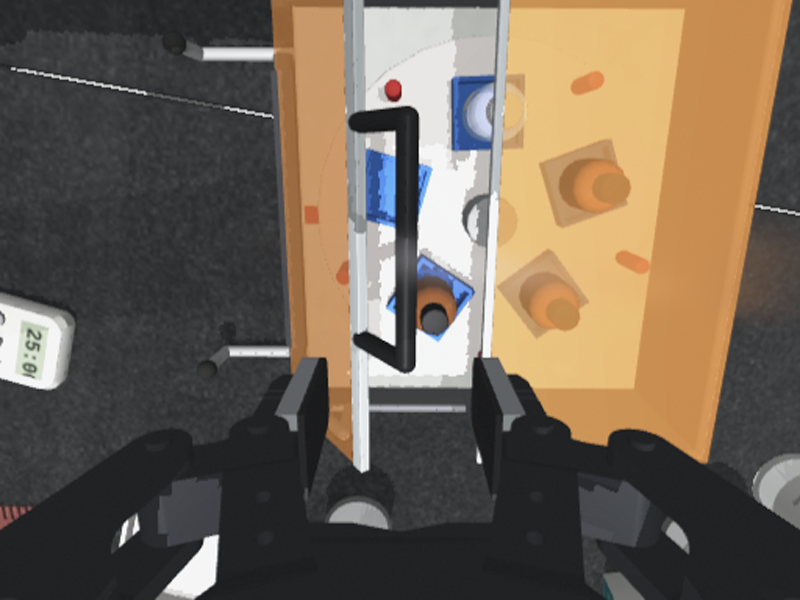

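The wrist view confirms the layout (enlarged pixels):
- The bar runs from (407,113) to (405,365).
- The white-capped bottle is in the blue pocket at (485,112).
- A vial with a black cap is at (433,310), and two more are under the roof at (600,185) and (555,300).
- The front pocket at (395,188) is empty.
- A red peg is at (393,90).

The white cap in a pocket is the dye bottle. Next I descend to straddle the bar.

Emit:
servo_tool(motion=[[0.03, -0.004, 0.005, 0, 0.06], [0.06, -0.004, 0.005, 0, 0.06], [0.085, -0.004, 0.005, 0, 0.06], [0.107, -0.004, 0.005, 0, 0.06], [0.107, -0.004, 0.005, 0, 0.06], [0.107, -0.004, 0.005, 0, 0.53], [0.107, -0.004, 0.005, 0, 0.53], [0.107, -0.004, 0.005, 0, 0.53]])

```text
clock: 2.75
tcp_pos: [0.6171, -0.0108, 0.2934]
orientation: [-0.134, 1.566, 0.136]
contact_force: [0.2, -0.1, -0.3]
grip_width: 0.0202
```

```bash
python3 - <<'E'
from h import *
o=get_obs();print(o['tcp_pos'],o['contact_force'],o['grip_width'],delta(np.array([.616,-.0102,.139]),jaw=9.6))
f=grab_frame("scene")[120:260,130:310];g=grab_frame("wrist")
cv2.imwrite("pics/w2.png",np.hstack([cv2.resize(f[:,:,::-1],(500,389),interpolation=cv2.INTER_CUBIC),cv2.resize(g[::,:,::-1],(300,389))]))
E
```

```text
[ 0.6171 -0.0108  0.2934] [ 0.1798 -0.0597 -0.336 ] 0.020167578101097438 (array([-0.0006,  0.0006, -0.0011]), np.float64(0.2695615748050386))
```

View pics/w2.png

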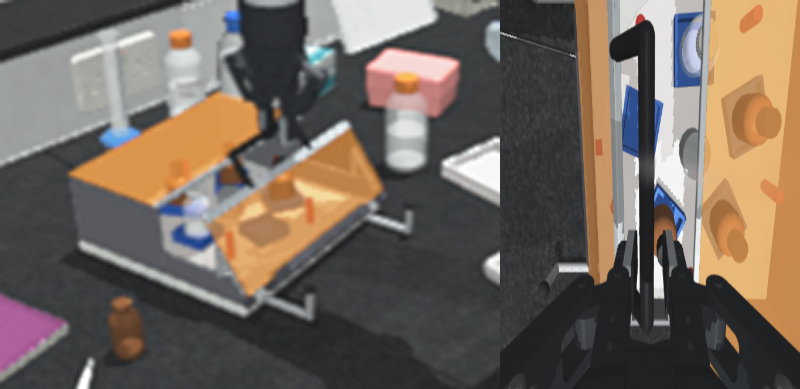

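The bar runs between the two fingers, at about (647,290) in the wrist half. Now I follow the arc slowly, to just past upright.

Emit:
servo_tool(motion=[[0, 0, -0.006, 0, 0.53], [-0.004, 0, -0.015, 0, 0.53], [-0.011, 0, -0.027, 0, 0.53], [-0.015, 0, -0.039, 0, 0.53], [-0.018, 0, -0.051, 0, 0.53], [-0.02, 0, -0.062, 0, 0.53], [-0.021, 0, -0.072, 0, 0.53], [-0.021, 0, -0.082, 0, 0.53]])

```text
clock: 3.65
tcp_pos: [0.5352, -0.025, 0.314]
orientation: [-0.134, 1.567, 0.137]
contact_force: [0.4, -0.8, 0.3]
grip_width: 0.0202
```

Emit:
servo_tool(motion=[[0, 0, -0.006, 0, 0.53], [0.001, 0, -0.012, 0, 0.53], [0.001, 0, -0.018, 0, 0.53], [0.001, 0, -0.021, 0, 0.53], [0.001, 0, -0.021, 0, 0.53]])

```text
clock: 4.15
tcp_pos: [0.5142, -0.0287, 0.3129]
orientation: [-0.134, 1.567, 0.136]
contact_force: [0.4, 0.5, -0.5]
grip_width: 0.0203
```

```bash
python3 - <<'E'
from h import *
o=get_obs();print(o['tcp_pos'],o['contact_force'],delta(np.array([.616,-.0102,.139]),jaw=9.6))
f=grab_frame("scene")[120:260,130:310];g=grab_frame("wrist")
cv2.imwrite("pics/w3.png",np.hstack([cv2.resize(f[:,:,::-1],(500,389),interpolation=cv2.INTER_CUBIC),cv2.resize(g[::,:,::-1],(300,389))]))
E
```

```text
[ 0.5142 -0.0287  0.3129] [ 0.4078  0.5383 -0.5266] (array([0.0189, 0.0005, 0.1035]), np.float64(0.28282470368199597))
```

View pics/w3.png

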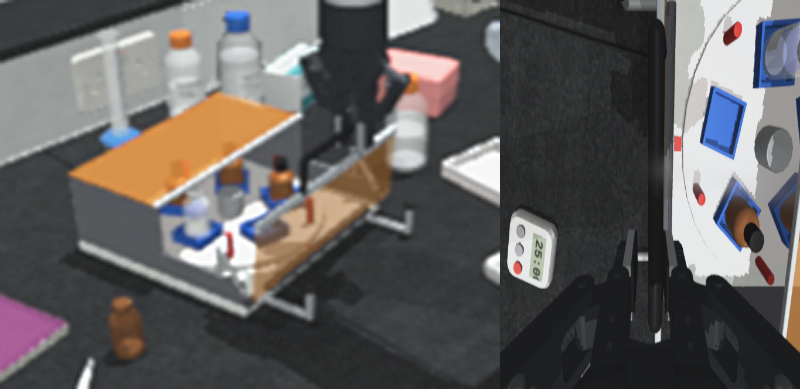

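The scene half shows the flap slightly past upright with the bar held at the rear finger. I'll move the tool back so the front finger supports the bar, then begin lowering.

Emit:
servo_tool(motion=[[0, 0, 0.005, 0, 0.53], [0, 0, 0.009, 0, 0.53], [0.001, 0, 0.004, 0, 0.53], [0.003, 0, -0.005, 0, 0.53], [0.007, 0, -0.013, 0, 0.53], [0.01, 0, -0.0215, 0, 0.53], [0.014, 0, -0.03, 0, 0.53], [0.019, 0, -0.0395, 0, 0.53]])

```text
clock: 5.05
tcp_pos: [0.4749, -0.0355, 0.2937]
orientation: [-0.134, 1.567, 0.136]
contact_force: [-0.7, -0.5, -0.4]
grip_width: 0.0197
```

Emit:
servo_tool(motion=[[0.005, 0, -0.008, 0, 0.53], [0.011, 0, -0.0165, 0, 0.53], [0.017, 0, -0.0235, 0, 0.53], [0.023, 0, -0.0295, 0, 0.53], [0.029, 0, -0.035, 0, 0.53], [0.034, 0, -0.0395, 0, 0.53]])

```text
clock: 5.65
tcp_pos: [0.4354, -0.0424, 0.2591]
orientation: [-0.134, 1.567, 0.136]
contact_force: [-1.2, 0.1, -0.1]
grip_width: 0.0204
```

```bash
python3 - <<'E'
from h import *
o=get_obs();print(o['tcp_pos'],o['contact_force'],o['joints'],delta(np.array([.616,-.0102,.139]),jaw=9.6))
f=grab_frame("scene")[120:260,130:310];g=grab_frame("wrist")
cv2.imwrite("pics/w4.png",np.hstack([cv2.resize(f[:,:,::-1],(500,389),interpolation=cv2.INTER_CUBIC),cv2.resize(g[::,:,::-1],(300,389))]))
E
```

```text
[ 0.4354 -0.0424  0.2591] [-1.2368  0.0532 -0.0799] [ 0.4291  0.3621 -0.5506  2.1992  0.3074  0.6537 -0.1667] (array([-0.035 ,  0.0005,  0.1835]), np.float64(0.2789905229097087))
```

View pics/w4.png

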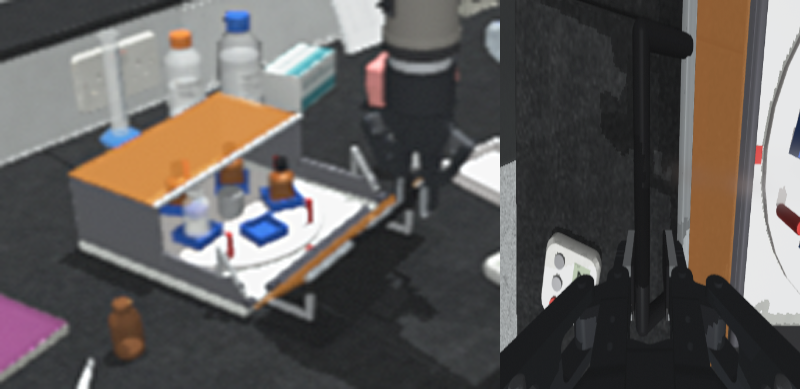

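The bar rests on the front finger and the flap is nearly down. I'll continue slowly.

Emit:
servo_tool(motion=[[0.004, 0, -0.003, 0, 0.53], [0.008, 0, -0.006, 0, 0.53], [0.012, 0, -0.0085, 0, 0.53], [0.015, 0, -0.0105, 0, 0.53], [0.017, 0, -0.0125, 0, 0.53], [0.018, 0, -0.0145, 0, 0.53], [0.018, 0, -0.016, 0, 0.53], [0.018, 0, -0.016, 0, 0.53]])

```text
clock: 6.55
tcp_pos: [0.4193, -0.0451, 0.2411]
orientation: [-0.134, 1.568, 0.136]
contact_force: [0.2, 0.5, -0.2]
grip_width: 0.02
```

```bash
python3 - <<'E'
from h import *
o=get_obs();print(o['tcp_pos'],o['contact_force'],o['joints'],delta(np.array([.616,-.0102,.139]),jaw=9.6))
f=grab_frame("scene")[120:260,130:310];g=grab_frame("wrist")
cv2.imwrite("pics/w5.png",np.hstack([cv2.resize(f[:,:,::-1],(500,389),interpolation=cv2.INTER_CUBIC),cv2.resize(g[::,:,::-1],(300,389))]))
E
```

```text
[ 0.4193 -0.0451  0.2411] [ 0.2483  0.5224 -0.2095] [ 0.4221  0.3751 -0.535   2.2443  0.3352  0.5989 -0.1899] (array([-0.0532,  0.0005,  0.2   ]), np.float64(0.27605915230540745))
```

View pics/w5.png

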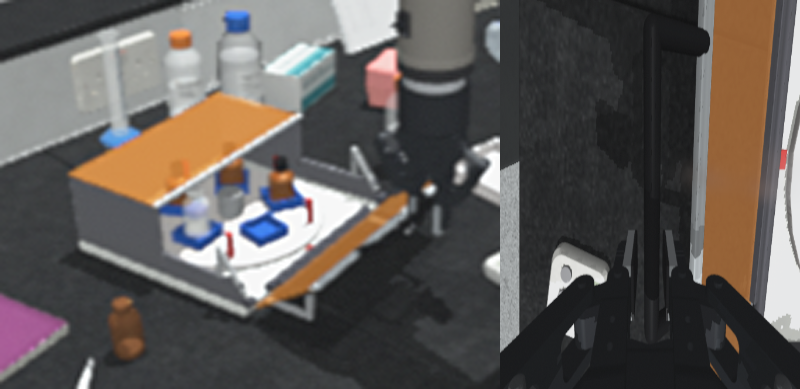

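The bar has left the front finger and the contact force is gone, so the flap is on its stops. I'll withdraw straight up.

Emit:
servo_tool(motion=[[-0.015, 0, 0, 0, 0.53], [-0.035, 0, 0, 0, 0.53], [-0.06, 0, 0, 0, 0.53], [-0.1, 0, 0.02, -8, 0.53], [-0.13, 0, 0.07, -16, 0.53], [-0.13, 0.01, 0.11, -24, 0.53], [-0.13, 0.02, 0.13, -32, 0.53], [-0.13, 0.03, 0.14, -40, 0.53]])

```text
clock: 7.45
tcp_pos: [0.5544, 0.0091, 0.3715]
orientation: [-0.682, 1.459, 0.686]
contact_force: [-0.1, 0.7, -0.1]
grip_width: 0.02
```

```bash
python3 - <<'E'
from h import *
print(delta(hw(-.10,0.02,.22),jaw=99.6))
E
```

```text
(array([-0.0035,  0.0083,  0.0218]), np.float64(-49.40834904255155))
```

Emit:
servo_tool(motion=[[0, 0.008, 0.02, -49, 0.2], [0, 0.008, 0.02, -49, 0.2], [0, 0.008, 0.02, -49, 0.2], [0, 0.008, 0.02, -49, 0.2], [0, 0.008, 0.02, -49, 0.2], [0, 0.008, 0.02, -49, 0.2], [0, 0.008, 0.02, -49, 0.2], [0, 0.008, 0.02, -49, 0.2]])

```text
clock: 8.25
tcp_pos: [0.5611, 0.0295, 0.3714]
orientation: [-1.322, 1.128, 1.325]
contact_force: [0.3, 0.6, 0.6]
grip_width: 0.034
```

```bash
python3 - <<'E'
from h import *
import pickle
o=get_obs();f=grab_frame("wrist");pickle.dump(o,open("w6.pkl","wb"))
t=grab_frame("top");s=grab_frame("scene");cv2.imwrite("pics/t6.png",t[:,:,::-1]);cv2.imwrite("pics/s6.png",s[:,:,::-1]);
cv2.imwrite("pics/w6.png",cv2.resize(f[:,:,::-1],(800,600),interpolation=cv2.INTER_CUBIC))
print(o['tcp_pos'],delta(hw(-.1,.02,.22),jaw=99.6))
E
```

```text
[0.5611 0.0295 0.3714] (array([-0.0034, -0.0012,  0.0014]), np.float64(-0.5048833046718073))
```

View pics/w6.png

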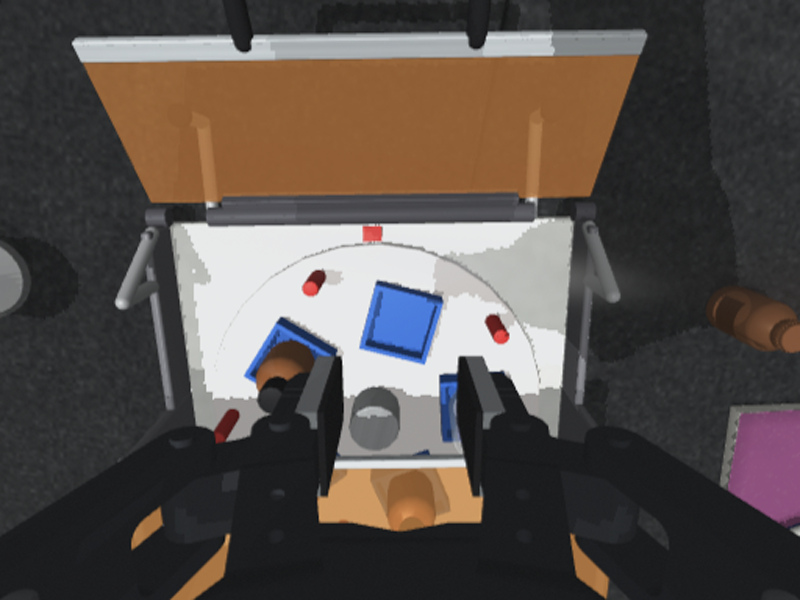

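The flap is down (plate at rows 60–200). In enlarged pixels, the peg tops are near (502,338) and (309,291), the empty front pocket is at (402,322), the red mark is at (372,233), and the dye bottle's pocket is at about (450,410), behind the finger. Next I compute positions, using the first wrist view as the second place.

```bash
python3 - <<'E'
from h import *
import pickle
C=cam("wrist",pickle.load(open("w6.pkl","rb")));D=cam("wrist",pickle.load(open("w1.pkl","rb")))
k=lambda u,v:(u/1.5625-.2,v/1.5625-.2)
X=tri([ray(C,k(502,336)),ray(D,k(393,86))]);print("peg+y tri",X,proj(C,X)*1.5625,proj(D,X)*1.5625)
ps=[at_z(C,k(*p),.055) for p in((502,336),(309,290),(221,440))]
q=np.mean([at_z(C,k(*p),.036) for p in((378,283),(442,295),(425,363),(362,350))],0)
m=at_z(C,k(372,233),.022)
print("pegs",*ps,"pocket",q,"mark",m)
# bottle cap from w1: white cap centre (two-view check not available)
b=at_z(D,k(487,112),.087);v=at_z(D,k(434,318),.083);print("bottle",b,"vial",v)
for n,P in(("peg+",X),("peg+z",ps[0]),("peg-",ps[1]),("peg3",ps[2]),("pocket",q),("mark",m),("bottle",b),("vial",v)):
    d=P[:2]-AX;c,s=np.cos(PSI),np.sin(PSI);h=np.array([c*d[0]+s*d[1],-s*d[0]+c*d[1]])
    print(n,h,np.linalg.norm(h),"ang",np.degrees(np.arctan2(h[1],-h[0])))
E
python3 - <<'E'
import cv2
a=cv2.imread("pics/w1.png")[60:170,380:560];cv2.imwrite("pics/w1c.png",cv2.resize(a,(720,440),interpolation=cv2.INTER_CUBIC))
E
```

```text
peg+y tri [0.5893 0.0976 0.0487] [501.9444 335.64  ] [392.7478  85.9684]
pegs [0.5873 0.0958 0.055 ] [ 0.5771 -0.0193  0.055 ] [ 0.6818 -0.0628  0.055 ] pocket [0.5951 0.0374 0.036 ] mark [0.5443 0.0108 0.022 ]
bottle [0.6404 0.0895 0.087 ] vial [ 0.6353 -0.0259  0.083 ]
peg+ [-0.0621  0.0805] 0.10170345645730698 ang 52.37332624271616
peg+z [-0.0644  0.0791] 0.10197428940572012 ang 50.86136138556313
peg- [-0.0936 -0.0326] 0.09913629955519769 ang -19.22204844761688
peg3 [ 0.0024 -0.093 ] 0.09300239525733277 ang -91.46080575568382
pocket [-0.0664  0.0203] 0.06944321423923887 ang 16.991652793332534
mark [-0.121   0.0025] 0.12098978860738054 ang 1.1745245923244425
bottle [-0.0131  0.064 ] 0.06535523761542729 ang 78.45125820920428
vial [-0.0373 -0.0488] 0.06144598319343049 ang -52.60473999958415
```

View pics/w1c.png

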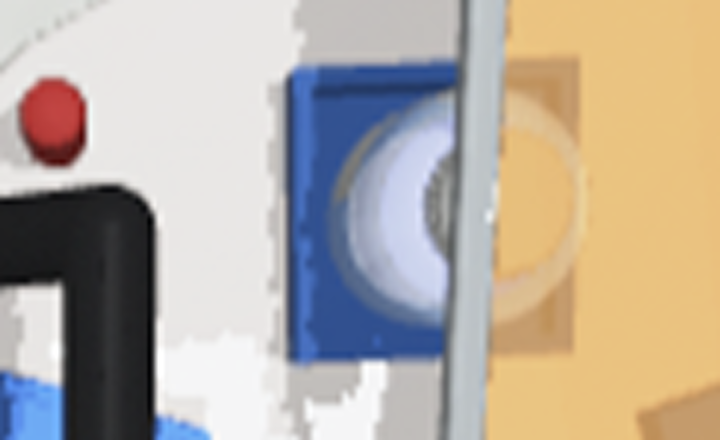

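The enlarged crop shows a clear bottle with lilac content and a pale cap, partly under the roof strip, in the +y pocket. That is the dye bottle. It lies about 87.7° from the front, and the +y peg lies at about 51.7°. I'll grip that peg and swing it to −36°.

```bash
sed -i 's/^PSI=.*/PSI=np.radians(9.6); AX=np.array([.662,.030])/' h.py; python3 - <<'E'
from h import *
o=get_obs();print(o['clock'],o['joints'])
for z in(.11,.055): print(delta(hw(-.0605,.0775,z),jaw=99.6))
E
```

```text
8.4 [ 0.5425  0.4799 -0.9197  1.8186  0.4324  1.0586  1.1888]
(array([ 0.1067, -0.0384,  0.0608]), np.float64(-0.5048833046718073))
(array([ 0.1617, -0.0383,  0.0607]), np.float64(-0.5048833046718073))
```

Emit:
servo_tool(motion=[[0.0, -0.038, 0.061, 0, 0], [0.03, -0.038, 0.061, 0, 0], [0.07, -0.038, 0.061, 0, 0], [0.1, -0.038, 0.061, 0, 0], [0.125, -0.038, 0.061, 0, 0], [0.145, -0.038, 0.061, 0, 0], [0.162, -0.038, 0.061, 0, 0], [0.162, -0.038, 0.061, 0, 0]])

```text
clock: 9.2
tcp_pos: [0.5882, 0.0959, 0.2076]
orientation: [-1.322, 1.131, 1.328]
contact_force: [-0.6, -0.1, 1.1]
grip_width: 0.0428
```

Emit:
servo_tool(motion=[[0, 0, 0, 0, 0.5], [0, 0, 0, 0, 0.8], [0, 0, 0, 0, 1], [0, 0, 0, 0, 1], [0, 0, 0, 0, 1]], force=25)

```text
clock: 9.7
tcp_pos: [0.5888, 0.0957, 0.2086]
orientation: [-1.323, 1.13, 1.326]
contact_force: [0.9, -2.2, 6.0]
grip_width: 0.0087
```

```bash
python3 - <<'E'
from h import *
o=get_obs();M=R.from_rotvec(o["orientation"]).as_matrix()
g=o["tcp_pos"]+M[:,0]*.155;d=g[:2]-AX;c,s=np.cos(PSI),np.sin(PSI)
x,y=c*d[0]+s*d[1],-s*d[0]+c*d[1];r=np.hypot(x,y);a=np.degrees(np.arctan2(y,-x));print(o['clock'],o['grip_width'],o['contact_force'],g,"r",r,"ang",a)
for A in np.arange(a,-36,-5.5).tolist()+[-36]:
    w=hw(-.098*np.cos(np.radians(A)),.098*np.sin(np.radians(A)),g[2]);print(round(A,1),delta(w)[0])
E
```

```text
9.7 0.00870546871007674 [ 0.9354 -2.162   5.9853] [0.5887 0.0959 0.0536] r 0.0986075373599494 ang 51.546624466066255
51.5 [-0.     -0.0004 -0.0005]
46.0 [-0.      0.0066 -0.0067]
40.5 [-0.      0.013  -0.0136]
35.0 [-0.      0.0187 -0.0211]
29.5 [-0.      0.0236 -0.0291]
24.0 [-0.      0.0278 -0.0376]
18.5 [-0.      0.0311 -0.0464]
13.0 [-0.      0.0336 -0.0554]
7.5 [-0.0001  0.0352 -0.0647]
2.0 [-0.0001  0.0359 -0.0741]
-3.5 [-0.0001  0.0357 -0.0835]
-9.0 [-0.0001  0.0346 -0.0928]
-14.5 [-0.0001  0.0326 -0.102 ]
-20.0 [-0.0001  0.0297 -0.111 ]
-25.5 [-0.0001  0.026  -0.1196]
-31.0 [-0.0002  0.0215 -0.1278]
-36 [-0.0002  0.0166 -0.135 ]
```

The opening is 8.7 mm on the peg, at r = 98.6 mm and 51.5°, so the peg is held. Now I swing it along the arc.

Emit:
servo_tool(motion=[[-0.001, 0.0066, -0.0067, 0, 1], [-0.001, 0.013, -0.0136, 0, 1], [-0.001, 0.0187, -0.0211, 0, 1], [-0.001, 0.0236, -0.0291, 0, 1], [-0.001, 0.0278, -0.0376, 0, 1], [-0.001, 0.0311, -0.0464, 0, 1], [-0.001, 0.0336, -0.0554, 0, 1], [-0.001, 0.0352, -0.0647, 0, 1]])

```text
clock: 10.5
tcp_pos: [0.5617, 0.0257, 0.2088]
orientation: [-1.321, 1.135, 1.331]
contact_force: [-6.4, 1.1, -2.6]
grip_width: 0.0086
```

```bash
python3 - <<'E'
from h import *
o=get_obs();M=R.from_rotvec(o["orientation"]).as_matrix()
g=o["tcp_pos"]+M[:,0]*.155;d=g[:2]-AX;c,s=np.cos(PSI),np.sin(PSI)
x,y=c*d[0]+s*d[1],-s*d[0]+c*d[1];r=np.hypot(x,y);a=np.degrees(np.arctan2(y,-x));print(o['clock'],o['grip_width'],o['contact_force'],g,"r",r,"ang",a)
for A in [3,-2,-7,-12.5,-18,-24,-30,-36]:
    w=hw(-.098*np.cos(np.radians(A)),.098*np.sin(np.radians(A)),g[2]);print(round(A,1),delta(w)[0])
E
```

```text
10.5 0.008586357755069876 [-6.4437  1.1137 -2.626 ] [0.5606 0.0257 0.0538] r 0.1014884320353018 ang 7.192089638843025
3 [-0.     -0.0029 -0.0076]
-2 [-0.     -0.0029 -0.0161]
-7 [-0.0001 -0.0036 -0.0246]
-12.5 [-0.0001 -0.0053 -0.0339]
-18 [-0.0001 -0.0079 -0.0429]
-24 [-0.0001 -0.0116 -0.0525]
-30 [-0.0002 -0.0164 -0.0616]
-36 [-0.0002 -0.022  -0.0701]
```

The peg pulls the tool about 3.5 mm forward of my arc, so the axis is about 4 mm further front than I estimated. I'll correct that and carry on to about −30°.

```bash
sed -i 's/^PSI=.*/PSI=np.radians(9.6); AX=np.array([.658,.0293])/' h.py; python3 - <<'E'
from h import *
o=get_obs();M=R.from_rotvec(o["orientation"]).as_matrix()
g=o["tcp_pos"]+M[:,0]*.155
for A in [3,-2,-7,-12,-17,-22,-27,-31]:
    w=hw(-.098*np.cos(np.radians(A)),.098*np.sin(np.radians(A)),g[2]);print(round(A,1),delta(w)[0])
E
```

```text
3 [-0.      0.0012 -0.0076]
-2 [-0.      0.0012 -0.0162]
-7 [-0.      0.0004 -0.0247]
-12 [-0.     -0.0011 -0.0331]
-17 [-0.0001 -0.0033 -0.0414]
-22 [-0.0001 -0.0062 -0.0494]
-27 [-0.0001 -0.0098 -0.0571]
-31 [-0.0002 -0.0132 -0.0631]
```

Emit:
servo_tool(motion=[[0, 0.001, -0.0076, 0, 1], [0, 0.001, -0.0162, 0, 1], [0, 0.0004, -0.0247, 0, 1], [0, -0.001, -0.0331, 0, 1], [0, -0.0033, -0.0414, 0, 1], [0, -0.0062, -0.0494, 0, 1], [0, -0.0098, -0.0571, 0, 1], [0, -0.0132, -0.0631, 0, 1]])

```text
clock: 11.3
tcp_pos: [0.5855, -0.0355, 0.2089]
orientation: [-1.321, 1.135, 1.329]
contact_force: [-3.1, -0.8, -0.0]
grip_width: 0.0088
```

```bash
python3 - <<'E'
from h import *
import pickle
o=get_obs();M=R.from_rotvec(o["orientation"]).as_matrix()
g=o["tcp_pos"]+M[:,0]*.155;d=g[:2]-AX;c,s=np.cos(PSI),np.sin(PSI)
x,y=c*d[0]+s*d[1],-s*d[0]+c*d[1];r=np.hypot(x,y);a=np.degrees(np.arctan2(y,-x));print(o['clock'],o['grip_width'],o['contact_force'],g,"xy",x,y,"r",r,"ang",a)
for A in [-34,-36]:
    w=hw(-.098*np.cos(np.radians(A)),.098*np.sin(np.radians(A)),g[2]);print(round(A,1),delta(w)[0])
f=grab_frame("wrist");pickle.dump(o,open("w7.pkl","wb"))
cv2.imwrite("pics/w7.png",cv2.resize(f[:,:,::-1],(800,600),interpolation=cv2.INTER_CUBIC))
E
```

```text
11.3 0.008759024848929726 [-3.09   -0.7609 -0.0311] [ 0.5845 -0.0356  0.0539] xy -0.08324508441198475 -0.051741425988714215 r 0.09801489296073355 ang -31.863238041413336
-34 [-0.    -0.002 -0.003]
-36 [-0.     -0.004  -0.0058]
```

View pics/w7.png

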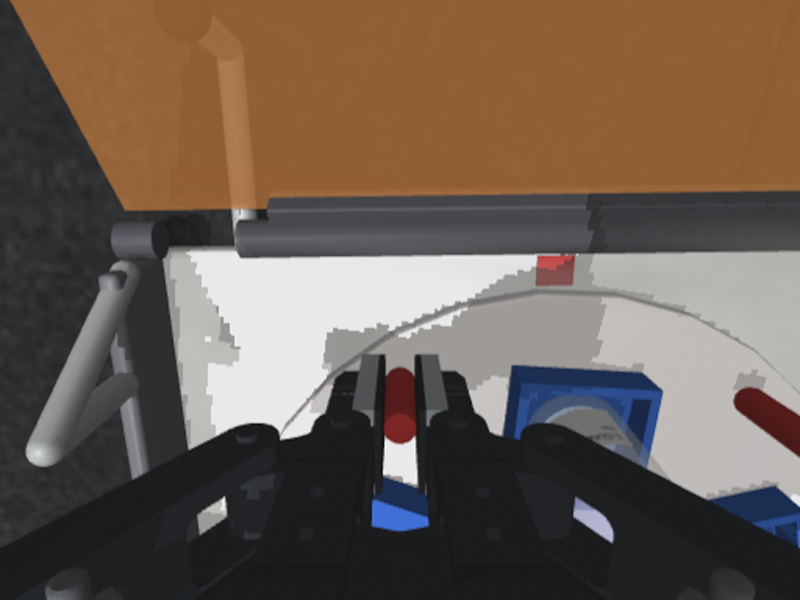

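The picture shows the gripped peg at (400,400), the dye bottle's pocket at the front with its rim corners at (513,367) and (662,388), the red mark at (556,268), and the hinge line from (240,257) to (800,248). That was picture 12, so from here I check by numbers only. Next I work out the remaining angle.

```bash
python3 - <<'E'
from h import *
import pickle
C=cam("wrist",pickle.load(open("w7.pkl","rb")))
k=lambda u,v:(u/1.5625-.2,v/1.5625-.2)
def yaw(a,b,z):
    P,Q=at_z(C,k(*a),z),at_z(C,k(*b),z);d=Q-P;return np.degrees(np.arctan2(-d[0],d[1])),np.linalg.norm(d),P,Q
print("hinge",yaw((240,257),(800,248),.025))
e=yaw((513,367),(662,389),.036);print("rim",e)
m=at_z(C,k(555.5,270),.022);print("mark",m)
n=(e[2]+e[3])/2;print("rim mid",n)
c,s=np.cos(PSI),np.sin(PSI)
for P in(m,n):
    d=P[:2]-AX;print(c*d[0]+s*d[1],-s*d[0]+c*d[1])
C6=cam("wrist",pickle.load(open("w6.pkl","rb")))
P,Q=[at_z(C6,k(*p),.025) for p in((208,223),(535,220))];d=Q-P;print("hinge w6",np.degrees(np.arctan2(-d[0],d[1])),P,Q)
E
```

```text
hinge (np.float64(9.936527280391493), np.float64(0.16841561072117486), array([ 0.5547, -0.0885,  0.025 ]), array([0.5256, 0.0774, 0.025 ]))
rim (np.float64(0.052726222893973294), np.float64(0.04571130106688405), array([ 0.5726, -0.0029,  0.036 ]), array([0.5725, 0.0428, 0.036 ]))
mark [0.5442 0.0074 0.022 ]
rim mid [0.5725 0.02   0.036 ]
-0.11582043629210813 -0.00257450201440778
-0.08581888391081367 0.005069658365263428
hinge w6 9.490017960390622 [ 0.5534 -0.0889  0.025 ] [0.5204 0.108  0.025 ]
```

The front wall's base edge, (515,366) to (638,374), lies about 4.6° from the hinge line. The peg angle says 4.1° is left to turn, and the offset from the mark says about 5°. I'll turn 4.5° more.

Emit:
servo_tool(motion=[[0, -0.002, -0.003, 0, 1], [0, -0.004, -0.0062, 0, 1], [0, -0.004, -0.0062, 0, 1], [0, -0.004, -0.0062, 0, 1]])

```text
clock: 11.75
tcp_pos: [0.5913, -0.0418, 0.2089]
orientation: [-1.321, 1.135, 1.327]
contact_force: [-1.2, 0.1, -1.2]
grip_width: 0.0081
```

```bash
cat > pos.py <<'E'
from h import *
o=get_obs();M=R.from_rotvec(o["orientation"]).as_matrix()
g=o["tcp_pos"]+M[:,0]*.155;d=g[:2]-AX;c,s=np.cos(PSI),np.sin(PSI)
x,y=c*d[0]+s*d[1],-s*d[0]+c*d[1];r=np.hypot(x,y);a=np.degrees(np.arctan2(y,-x));print(o['clock'],o['grip_width'],o['contact_force'],g,"xy",x,y,"r",r,"ang",a)
E
python3 pos.py
```

```text
11.75 0.008140272635956302 [-1.2347  0.1175 -1.17  ] [ 0.5906 -0.0418  0.0539] xy -0.0783447874776735 -0.05890225328716638 r 0.09801724933514167 ang -36.93707983769006
```

Emit:
servo_tool(motion=[[0, 0, 0, 0, 0.7], [0, 0, 0, 0, 0.2], [-0.02, 0, 0, 0, 0.2], [-0.06, 0, 0, 0, 0], [-0.11, 0, 0, 0, 0], [-0.16, 0.025, 0.045, 0, 0], [-0.165, 0.025, 0.06, 0, 0], [-0.165, 0.025, 0.06, 0, 0]])

```text
clock: 12.55
tcp_pos: [0.5573, 0.0192, 0.3784]
orientation: [-1.329, 1.125, 1.327]
contact_force: [0.0, -0.5, 0.3]
grip_width: 0.0426
```

Emit:
servo_tool(motion=[[0, 0, 0, 0, 0], [0, 0, 0, 0, 0]])

```text
clock: 12.75
tcp_pos: [0.5575, 0.0194, 0.3786]
orientation: [-1.33, 1.124, 1.327]
contact_force: [-0.2, -1.4, 0.7]
grip_width: 0.043
```

```bash
python3 pos.py; python3 - <<'E'
from h import *
import pickle
o=get_obs();f=grab_frame("wrist");pickle.dump(o,open("w8.pkl","wb"));cv2.imwrite("pics/w8.png",f[:,:,::-1])
C=cam("wrist",o)
hsv=cv2.cvtColor(f,cv2.COLOR_RGB2HSV)
def seg(n,m):
    k,l,st,ce=cv2.connectedComponentsWithStats(m.astype(np.uint8))
    for i in range(1,k):
        if st[i,4]>15: print(n,st[i],ce[i].round(1),cv2.minAreaRect(np.argwhere(l==i)[:,::-1].astype(np.float32)))
H,S,V=[hsv[...,i].astype(int) for i in range(3)]
seg("blue",(H>104)&(H<125)&(S>130)&(V>60))
seg("red",((H<6)|(H>174))&(S>120)&(V>80))
for n,h in(("pick",(-.065,0,.087)),("pegL",(-.0793,-.0576,.055)),("pegR",(-.0793,.0576,.055))): print(n,proj(C,hw(*h)))
E
```

```text
12.75 0.04295744935293097 [-0.2454 -1.4104  0.7474] [0.558  0.0196 0.2236] xy -0.10023890289830108 0.007112376786253099 r 0.100490912812078 ang 4.058577553989323
blue [226 184  43  44 736] [247.6 197.4] ((247.34486389160156, 205.26095581054688), (42.579044342041016, 42.38992691040039), 88.45184326171875)
blue [283 219  45  52 552] [300.4 236.6] ((307.45001220703125, 244.3500213623047), (41.42583465576172, 41.10960388183594), 71.56504821777344)
blue [166 222  30  36 365] [179.3 234.3] ((176.32647705078125, 239.34413146972656), (18.253767013549805, 40.879234313964844), 32.47119140625)
blue [209 231   6  20  65] [211.2 238.6] ((210.89190673828125, 240.64865112304688), (4.93196964263916, 18.741485595703125), 9.462322235107422)
blue [273 279  25  11 144] [285.8 285.8] ((285.0, 284.0), (24.0, 10.0), -0.0)
blue [206 281  21  10 117] [214.  286.7] ((216.0, 285.5), (20.0, 9.0), 0.0)
red [243 148  11   9  98] [248.1 152. ] ((248.0, 152.0), (8.0, 10.0), 90.0)
red [301 187  12  16 128] [306.6 194.8] ((306.70550537109375, 194.54794311523438), (16.268718719482422, 8.895127296447754), 69.44395446777344)
red [181 188  13  17 126] [186.8 196.7] ((188.05384826660156, 196.43077087402344), (9.20910930633545, 18.15509796142578), 37.87498474121094)
pick [246.6955 223.4859]
pegL [185.2496 196.4109]
pegR [309.6408 195.9447]
```

```bash
python3 - <<'E'
from h import *
import pickle
o=pickle.load(open("w8.pkl","rb"));C=cam("wrist",o);f=cv2.imread("pics/w8.png")
c,s=np.cos(PSI),np.sin(PSI)
def hh(P): d=P[:2]-AX;return np.array([c*d[0]+s*d[1],-s*d[0]+c*d[1]])
A=at_z(C,(306.6,194.8),.04);B=at_z(C,(186.8,196.7),.04);d=A-B;print("pegs yaw",np.degrees(np.arctan2(-d[0],d[1])),hh(A),hh(B),hh((A+B)/2),np.linalg.norm(d))
P=at_z(C,(247.3,205.3),.033);print("pocket",P,hh(P));m=at_z(C,(248,152),.022);print("mark",hh(m))
# hinge-line slope: dark->white edge in columns
hsv=cv2.cvtColor(f,cv2.COLOR_BGR2HSV);g=cv2.cvtColor(f,cv2.COLOR_BGR2GRAY).astype(int)
pts=[]
for u in list(range(150,235,6))+list(range(262,335,6)):
    col=g[120:160,u];j=np.argmax(np.diff(col));pts.append((u,120+j,np.diff(col)[j]))
pts=np.array([p for p in pts if p[2]>30]);k=np.polyfit(pts[:,0],pts[:,1],1);res=pts[:,1]-np.polyval(k,pts[:,0]);k=np.polyfit(pts[abs(res)<2,0],pts[abs(res)<2,1],1);print("hinge fit",k,len(pts),abs(res).max())
A=at_z(C,(150,np.polyval(k,150)),.022);B=at_z(C,(335,np.polyval(k,335)),.022);d=B-A;print("hinge yaw",np.degrees(np.arctan2(-d[0],d[1])))
crop=f[195:270,220:280]
for dp in(8,12,16):
    ci=cv2.HoughCircles(cv2.medianBlur(cv2.resize(cv2.cvtColor(crop,cv2.COLOR_BGR2GRAY),None,fx=4,fy=4,interpolation=cv2.INTER_CUBIC),5),cv2.HOUGH_GRADIENT,1.5,40,param1=80,param2=25,minRadius=dp*2,maxRadius=dp*6)
    if ci is not None: print(dp,[(220+x/4,195+y/4,r/4) for x,y,r in ci[0][:4]])
print(delta(hw(-.065,0,.11),jaw=99.6+0))
E
```

```text
pegs yaw 10.32505807531943 [-0.0759  0.0571] [-0.0744 -0.0595] [-0.0751 -0.0012] 0.11662768101356745
pocket [0.596 0.018 0.033] [-0.063  -0.0008]
mark [-0.1151  0.0002]
hinge fit [ -0.0076 147.2891] 28 0.5642515044890217
hinge yaw 9.807145309567975
8 [(np.float32(247.5625), np.float32(227.4375), np.float32(11.35)), (np.float32(242.6875), np.float32(259.3125), np.float32(7.6000004)), (np.float32(253.5625), np.float32(260.0625), np.float32(10.112499)), (np.float32(237.8125), np.float32(215.0625), np.float32(8.875))]
12 [(np.float32(249.4375), np.float32(263.8125), np.float32(15.637501)), (np.float32(247.5625), np.float32(227.4375), np.float32(11.1)), (np.float32(246.4375), np.float32(208.3125), np.float32(14.887501)), (np.float32(260.3125), np.float32(218.0625), np.float32(9.375))]
16 [(np.float32(247.1875), np.float32(231.1875), np.float32(10.3625)), (np.float32(249.4375), np.float32(263.8125), np.float32(15.575001)), (np.float32(247.9375), np.float32(209.0625), np.float32(21.724998)), (np.float32(249.4375), np.float32(198.1875), np.float32(23.787498))]
(array([ 0.1131, -0.0353, -0.0064]), np.float64(-0.2546416327720067))
```

The pegs' line is at yaw 10.3° and the hinge line at 9.8°, so the pocket is square to within about 0.5°. Its centre is about 1 mm from the mark line. The white cap is found at pixel (247.6,227.4) with radius 11.2 px, as expected for an 18 mm cap at z = 0.087.

```bash
python3 - <<'E'
from h import *
import pickle
o=pickle.load(open("w8.pkl","rb"));C=cam("wrist",o)
P=at_z(C,(247.6,227.4),.087);d=P[:2]-AX;c,s=np.cos(PSI),np.sin(PSI);print(P,c*d[0]+s*d[1],-s*d[0]+c*d[1])
P[2]=.057;print(delta(P,jaw=99.8))
E
```

```text
[0.5973 0.0198 0.087 ] -0.061446916317404336 0.0007263159765290347
(array([ 0.1661, -0.0387, -0.0057]), np.float64(-0.45464163277202374))
```

Emit:
servo_tool(motion=[[0, -0.038, -0.0055, 0, -0.2], [0.03, -0.038, -0.0055, 0, -0.2], [0.065, -0.038, -0.0055, 0, -0.2], [0.1, -0.038, -0.0055, 0, -0.2], [0.125, -0.038, -0.0055, 0, -0.2], [0.145, -0.038, -0.0055, 0, -0.2], [0.166, -0.038, -0.0055, 0, -0.2], [0.166, -0.038, -0.0055, 0, -0.2]])

```text
clock: 13.6
tcp_pos: [0.5951, 0.0184, 0.2083]
orientation: [-1.325, 1.131, 1.331]
contact_force: [-0.1, 0.1, 1.0]
grip_width: 0.0512
```

```bash
python3 pos.py
```

```text
13.6 0.051201000915202126 [-0.1394  0.0784  0.9675] [0.5944 0.0185 0.0533] xy -0.06452627940354329 -5.737753179055165e-05 r 0.06452630491392862 ang -0.05094807223343233
```

Emit:
servo_tool(motion=[[0, 0, 0, 0, 0.1], [0, 0, 0, 0, 0.3], [0, 0, 0, 0, 0.5], [0, 0, 0, 0, 0.5], [0, 0, 0, 0, 0.5], [0, 0, 0, 0, 0.5]], force=25)

```text
clock: 14.2
tcp_pos: [0.5954, 0.0183, 0.209]
orientation: [-1.326, 1.13, 1.33]
contact_force: [-1.4, -1.7, 4.9]
grip_width: 0.0307
```

```bash
python3 pos.py
```

```text
14.2 0.030681166763688112 [-1.4109 -1.7032  4.9185] [0.5949 0.0183 0.054 ] xy -0.06406903640746778 -0.0002864627625623808 r 0.06406967681435397 ang -0.2561767560629888
```

The opening is 30.7 mm on the 32 mm body, so the bottle is held. I'll lift straight up and check the grip.

Emit:
servo_tool(motion=[[-0.01, 0, 0, 0, 0.6], [-0.03, 0, 0, 0, 0.6], [-0.06, 0, 0, 0, 0.6], [-0.1, 0, 0, 0, 0.6], [-0.14, 0, 0, 0, 0.6], [-0.155, 0, 0, 0, 0.6], [-0.155, 0, 0, 0, 0.6]])

```text
clock: 14.9
tcp_pos: [0.5963, 0.0188, 0.3667]
orientation: [-1.328, 1.127, 1.327]
contact_force: [0.5, 1.3, 0.4]
grip_width: 0.031
```

```bash
python3 pos.py; python3 - <<'E'
from h import *
T=cam("top");S=cam("scene");k=lambda u,v:(u/1.5625-.2,v/1.5625-.2)
X=[]
for a,b in zip(((510,297),(559,303),(553,361),(505,354)),((452,282),(487,265),(523,285),(487,304))):pass
s=[at_z(S,k(*p),.02) for p in((452,282),(487,265),(523,285),(487,304))];print(np.array(s),np.mean(s,0))
X=tri([ray(T,k(532,328.7)),ray(S,k(487.3,284))]);print("tray tri",X)
P=np.array([.490,-.2905,.20]);print(delta(P))
f=grab_frame("wrist");cv2.imwrite("pics/w9.png",f[:,:,::-1]);
for n in("top","scene"):cv2.imwrite(f"pics/{n}9.png",grab_frame(n)[:,:,::-1])
g=f[150:280,200:310].reshape(-1,3);print("white/lilac px",((g.min(1)>150)).sum())
E
```

```text
14.9 0.031046550178262584 [0.4994 1.3008 0.4489] [0.5965 0.0188 0.2117] xy -0.06234839790534304 -5.952496325450224e-05 r 0.0623484263200302 ang -0.05470113504956005
[[ 0.547  -0.2339  0.02  ]
 [ 0.5385 -0.359   0.02  ]
 [ 0.4184 -0.3307  0.02  ]
 [ 0.4288 -0.2061  0.02  ]] [ 0.4832 -0.2824  0.02  ]
tray tri [ 0.4899 -0.2926  0.0119]
(array([ 0.0115,  0.155 , -0.2881]), None)
white/lilac px 5704
```

The grip holds at 31 mm after the lift. The tray centre agrees between the two views at about (0.490, −0.291). I'll carry the bottle over.

Emit:
servo_tool(motion=[[0, 0.01, -0.02, 0, 0.6], [0, 0.03, -0.055, 0, 0.6], [0, 0.05, -0.095, 0, 0.6], [0, 0.073, -0.135, 0, 0.6], [0, 0.096, -0.178, 0, 0.6], [0, 0.118, -0.218, 0, 0.6], [0, 0.138, -0.255, 0, 0.6], [0, 0.15, -0.278, 0, 0.6]])

```text
clock: 15.85
tcp_pos: [0.4896, -0.2845, 0.3608]
orientation: [-1.319, 1.137, 1.332]
contact_force: [1.2, -0.5, -1.1]
grip_width: 0.0306
```

Emit:
servo_tool(motion=[[0, 0.005, -0.01, 0, 0.6], [0, 0.005, -0.01, 0, 0.6], [0, 0.005, -0.01, 0, 0.6]])

```text
clock: 16.15
tcp_pos: [0.4865, -0.2936, 0.3601]
orientation: [-1.318, 1.135, 1.335]
contact_force: [0.5, 1.7, 0.4]
grip_width: 0.0313
```

```bash
python3 - <<'E'
from h import *
o=get_obs();print(o['tcp_pos'],o['grip_width'],o['contact_force'])
f=grab_frame("wrist");cv2.imwrite("pics/w10.png",f[:,:,::-1]);C=cam("wrist",o)
hsv=cv2.cvtColor(f,cv2.COLOR_RGB2HSV)
# tray: bright, unsaturated
m=((hsv[...,2]>150)&(hsv[...,1]<40)).astype(np.uint8)
k,l,st,ce=cv2.connectedComponentsWithStats(m)
for i in range(1,k):
    if st[i,4]>400: print(st[i],ce[i])
for x in(-.0625,.0625):
    for y in(-.0525,.0525):
        a=np.radians(-6.5);print(proj(C,[.490+np.cos(a)*x-np.sin(a)*y,-.291+np.sin(a)*x+np.cos(a)*y,.02]))
print(delta(np.array([.490,-.291,.035])))
E
```

```text
[ 0.4865 -0.2936  0.3601] 0.031277827472295495 [0.4888 1.6892 0.3591]
[ 424    4   87   87 3411] [466.6412  44.1527]
[  0  72  72  31 479] [30.1315 80.2004]
[   0   95  128   92 2590] [ 83.0633 133.2506]
[  190    99   138   139 12207] [256.4169 168.4719]
[ 411  256  101   48 2106] [454.2066 279.5446]
[ 257  269   48   65 1357] [282.566  299.5033]
[ 452  281   60   60 1482] [488.3138 304.4487]
[218.6258  98.207 ]
[328.5177 129.7247]
[188.4359 223.1767]
[288.9617 249.0217]
(array([ 0.1704, -0.0064,  0.0003]), None)
```

The tray spans columns 190–328 and starts at row 99, which matches the prediction (188–328, row 98). I'll lower the bottle.

Emit:
servo_tool(motion=[[0.03, -0.004, 0, 0, 0.6], [0.07, -0.004, 0, 0, 0.6], [0.105, -0.004, 0, 0, 0.6], [0.13, -0.004, 0, 0, 0.6], [0.148, -0.004, 0, 0, 0.6], [0.158, -0.004, 0, 0, 0.6], [0.165, -0.004, 0, 0, 0.6], [0.165, -0.004, 0, 0, 0.6]])

```text
clock: 17.0
tcp_pos: [0.4895, -0.2917, 0.1954]
orientation: [-1.32, 1.134, 1.335]
contact_force: [-0.3, -0.8, -0.8]
grip_width: 0.0308
```

Emit:
servo_tool(motion=[[0.001, 0, 0, 0, 0.6], [0.002, 0, 0, 0, 0.6], [0.003, 0, 0, 0, 0.6], [0.004, 0, 0, 0, 0.6]])

```text
clock: 17.4
tcp_pos: [0.4895, -0.2919, 0.1918]
orientation: [-1.321, 1.134, 1.335]
contact_force: [-0.7, -0.2, -1.0]
grip_width: 0.0308
```

Emit:
servo_tool(motion=[[0.001, 0, 0, 0, 0.6], [0.002, 0, 0, 0, 0.6], [0.003, 0, 0, 0, 0.6], [0.003, 0, 0, 0, 0.6]])

```text
clock: 17.8
tcp_pos: [0.4895, -0.2919, 0.1886]
orientation: [-1.32, 1.134, 1.335]
contact_force: [0.4, 0.6, -0.3]
grip_width: 0.0307
```

Emit:
servo_tool(motion=[[0.001, 0, 0, 0, 0.6], [0.001, 0, 0, 0, 0.6]])

```text
clock: 18.0
tcp_pos: [0.4896, -0.2918, 0.1881]
orientation: [-1.321, 1.134, 1.335]
contact_force: [-1.5, 0.2, 5.0]
grip_width: 0.0308
```

Contact at 5 N, at the expected height. I'll release gently and rise.

Emit:
servo_tool(motion=[[0, 0, 0, 0, 0.2], [0, 0, 0, 0, 0.1], [0, 0, 0, 0, 0], [0, 0, 0, 0, -0.1], [0, 0, 0, 0, -0.1]])

```text
clock: 18.5
tcp_pos: [0.4896, -0.2918, 0.188]
orientation: [-1.321, 1.134, 1.335]
contact_force: [-0.1, 0.2, 0.4]
grip_width: 0.0473
```

Emit:
servo_tool(motion=[[-0.01, 0, 0, 0, -0.1], [-0.03, 0, 0, 0, -0.1], [-0.06, 0, 0, 0, -0.1], [-0.1, 0, 0, 0, -0.1], [-0.14, 0, 0, 0, -0.1], [-0.18, 0, 0, 0, -0.1], [-0.2, 0.05, 0, 0, -0.1], [-0.2, 0.05, 0, 0, -0.1]])

```text
clock: 19.3
tcp_pos: [0.4393, -0.3016, 0.3911]
orientation: [-1.321, 1.14, 1.331]
contact_force: [0.1, -1.8, 0.0]
grip_width: 0.0472
```

```bash
python3 - <<'E'
from h import *
o=get_obs();print(o['clock'],o['tcp_pos'],o['grip_width'],o['contact_force'])
f=grab_frame("wrist");cv2.imwrite("pics/w11.png",f[:,:,::-1]);C=cam("wrist",o)
t=grab_frame("top");s=grab_frame("scene");cv2.imwrite("pics/t11.png",t[:,:,::-1]);cv2.imwrite("pics/s11.png",s[:,:,::-1])
p=[proj(C,[.4893,-.2918,z]) for z in(.004,.066)];print("bottle proj",p)
q=np.mean(p,0)
for (n,i) in(("wrist",f),):
    u,v=[int(x) for x in proj(C,[.4893,-.2918,.066])]
    cr=cv2.resize(cv2.cvtColor(i[v-40:v+40,u-40:u+40],cv2.COLOR_RGB2GRAY),None,fx=4,fy=4,interpolation=cv2.INTER_CUBIC)
    ci=cv2.HoughCircles(cv2.medianBlur(cr,5),cv2.HOUGH_GRADIENT,1.5,30,param1=80,param2=25,minRadius=24,maxRadius=100)
    print(None if ci is None else [(u-40+a/4,v-40+b/4,r/4) for a,b,r in ci[0][:5]])
# purple content pixels in each fixed view vs prediction
for n,i in(("top",t),("scene",s),("wrist",f)):
    h=cv2.cvtColor(i,cv2.COLOR_RGB2HSV).astype(int);K=C if n=="wrist" else cam(n)
    u,v=[int(x) for x in proj(K,[.4893,-.2918,.035])]
    w=h[max(v-40,0):v+40,max(u-40,0):u+40];m=(w[...,0]>112)&(w[...,0]<165)&(w[...,1]>25)&(w[...,2]>90)
    yy,xx=np.nonzero(m);print(n,(u,v),m.sum(),xx.mean()+max(u-40,0) if len(xx) else 0,yy.mean()+max(v-40,0) if len(xx) else 0, np.ptp(xx) if len(xx) else 0,np.ptp(yy) if len(xx) else 0)
# housing/flap unchanged vs after lowering (s6) and other things vs start
a=cv2.imread("pics/scene0.png").astype(int);d=np.abs(a-s[:,:,::-1]).max(2)>40
k,l,st,ce=cv2.connectedComponentsWithStats(cv2.morphologyEx(d.astype(np.uint8),cv2.MORPH_CLOSE,np.ones((5,5))))
print("changed since start",[tuple(x) for x in st[1:] if x[4]>25])
E
```

```text
19.3 [ 0.4393 -0.3016  0.3911] 0.047219521371484864 [ 0.0992 -1.7847  0.0331]
bottle proj [array([257.3998, 209.1944]), array([257.5863, 229.8224])]
[(np.float32(259.9375), np.float32(231.5625), np.float32(10.05)), (np.float32(268.9375), np.float32(243.5625), np.float32(24.787498)), (np.float32(261.0625), np.float32(214.3125), np.float32(16.1625)), (np.float32(259.1875), np.float32(223.3125), np.float32(16.05)), (np.float32(276.4375), np.float32(245.4375), np.float32(17.7375))]
top (341, 210) 27 338.85185185185185 209.2962962962963 16 56
scene (311, 176) 41 311.8292682926829 175.90243902439025 36 43
wrist (257, 218) 227 259.4273127753304 218.8590308370044 23 16
changed since start [(np.int32(317), np.int32(0), np.int32(92), np.int32(118), np.int32(3283)), (np.int32(449), np.int32(39), np.int32(15), np.int32(23), np.int32(69)), (np.int32(473), np.int32(43), np.int32(39), np.int32(4), np.int32(50)), (np.int32(476), np.int32(51), np.int32(36), np.int32(6), np.int32(53)), (np.int32(323), np.int32(118), np.int32(15), np.int32(16), np.int32(156)), (np.int32(188), np.int32(161), np.int32(103), np.int32(72), np.int32(3599)), (np.int32(426), np.int32(162), np.int32(38), np.int32(20), np.int32(106)), (np.int32(306), np.int32(167), np.int32(10), np.int32(19), np.int32(136)), (np.int32(304), np.int32(208), np.int32(25), np.int32(15), np.int32(216)), (np.int32(349), np.int32(254), np.int32(34), np.int32(45), np.int32(522))]
```

The cap circle sits where an upright bottle's cap should project. The changed patch near the timer may be only the arm's shadow, so I'll move the arm aside and check by template matching.

Emit:
servo_tool(motion=[[0, 0, -0.05, 0, -0.1], [0, 0.03, -0.1, 0, -0.1], [0, 0.08, -0.15, 0, -0.1], [0, 0.12, -0.2, 0, -0.1], [0, 0.16, -0.25, 0, -0.1], [0, 0.2, -0.28, 0, -0.1], [0, 0.23, -0.3, 0, -0.1], [0, 0.23, -0.3, 0, -0.1]])

```text
clock: 20.25
tcp_pos: [0.2614, -0.635, 0.3888]
orientation: [-1.319, 1.134, 1.334]
contact_force: [-0.4, -0.6, -1.4]
grip_width: 0.0471
```

```bash
python3 - <<'E'
from h import *
o=get_obs();print(o['clock'],o['tcp_pos'],o['contact_force'],o['qvel'])
t=grab_frame("top")[:,:,::-1].copy();s=grab_frame("scene")[:,:,::-1].copy();cv2.imwrite("pics/t12.png",t);cv2.imwrite("pics/s12.png",s)
t0=cv2.imread("pics/top0.png");s0=cv2.imread("pics/scene0.png");s6=cv2.imread("pics/s6.png");t6=cv2.imread("pics/t6.png")
def match(n,a,b,u,v,w,h):
    u,v,w,h=[int(x/1.5625) for x in(u,v,w,h)]
    T=a[v-h:v+h,u-w:u+w];S=b[v-h-8:v+h+8,u-w-8:u+w+8]
    r=cv2.matchTemplate(S,T,cv2.TM_CCOEFF_NORMED);_,mx,_,l=cv2.minMaxLoc(r);print(n,"shift",l[0]-8,l[1]-8,round(mx,3),"same",round(float(r[8,8]),3))
for n,u,v,w,h in(("timer",451,395,22,22),("ethanol",512,267,22,22),("beaker",613,342,28,28),("comb",532,402,18,28),("pipette",205,335,50,50),("tray",532,329,34,40),("brown",273,291,14,14),("pink",586,210,30,38)): match("top "+n,t0,t,u,v,w,h)
for n,u,v,w,h in(("timer",496,339,28,22),("ethanol",431,258,20,32),("beaker",535,252,24,30),("comb",549,309,30,16),("pipette",232,460,34,70),("brown",274,372,16,24)): match("scene "+n,s0,s,u,v,w,h)
match("scene flap/housing vs flap-down",s6,s,345,290,90,70)
match("top flap",t6,t,400,320,60,30)
T=cam("top");m=cv2.cvtColor(t,cv2.COLOR_BGR2HSV)
print("bar down proj top",proj(T,hw(-.251,0,.096)))
u,v=[int(x) for x in proj(T,hw(-.251,0,.096))];g=cv2.cvtColor(t,cv2.COLOR_BGR2GRAY);print(g[v-9:v+10,u-20:u+21:10])
E
```

```text
20.25 [ 0.2614 -0.635   0.3888] [-0.3548 -0.558  -1.3925] [ 0.3377  0.2553  0.1098 -0.4599  0.0754  0.1885  0.6   ]
top timer shift 0 0 1.0 same 1.0
top ethanol shift 0 0 0.999 same 0.999
top beaker shift 0 0 0.999 same 0.999
top comb shift 0 0 0.996 same 0.996
top pipette shift 0 0 1.0 same 1.0
top tray shift 0 0 0.993 same 0.993
top brown shift 0 0 0.995 same 0.995
top pink shift 0 0 1.0 same 1.0
scene timer shift 0 0 1.0 same 1.0
scene ethanol shift 0 0 0.994 same 0.994
scene beaker shift 0 0 1.0 same 1.0
scene comb shift 0 0 0.999 same 0.999
scene pipette shift 0 0 1.0 same 1.0
scene brown shift 0 0 0.998 same 0.998
scene flap/housing vs flap-down shift 0 0 0.846 same 0.846
top flap shift 0 0 0.538 same 0.538
bar down proj top [256.0061 233.6129]
[[184 152  55  65  66]
 [130  57  64  66  69]
 [ 67  56  64  65  68]
 [ 45  59  64  62  66]
 [ 54  59  65  65  63]
 [ 63  65  57  56  63]
 [ 65  63  51  80  67]
 [ 65  56  50  69  66]
 [ 60  51  71  52  68]
 [ 55  71  65  61  67]
 [ 50  67  61  61  67]
 [ 65  53  62  60  67]
 [ 63  63  63  62  64]
 [ 63  63  65  66  66]
 [ 64  62  69  65  66]
 [ 64  64  68  62  66]
 [ 60  68  61  60  61]
 [ 57  68  63  63  62]
 [ 60  64  65  64  61]]
```

All the bystanders match at zero shift. The flap and vials still need checks that exclude the arm.

```bash
python3 - <<'E'
from h import *
print(get_obs()['qvel'])
s=cv2.imread("pics/s12.png");s6=cv2.imread("pics/s6.png");t=cv2.imread("pics/t12.png");t6=cv2.imread("pics/t6.png")
for n,(u0,u1,v0,v1) in(("flap strip/stop",(222,268,203,236)),):
    T=s6[v0:v1,u0:u1];r=cv2.matchTemplate(s[v0-6:v1+6,u0-6:u1+6],T,cv2.TM_CCOEFF_NORMED);_,m,_,l=cv2.minMaxLoc(r);print(n,l[0]-6,l[1]-6,m)
S=cam("scene");T=cam("top")
for a in(72,144,-144,-72,0):
    x,y=-.065*np.cos(np.radians(a)),.065*np.sin(np.radians(a))
    for z in(.082,.05):
        u,v=[int(round(k)) for k in proj(S,hw(x,y,z))];p,q=[int(round(k)) for k in proj(T,hw(x,y,z))]
        print(a,z,"scene bgr",(u,v),s[v-1:v+2,u-1:u+2].mean((0,1)).round(),"top",(p,q),t[q-1:q+2,p-1:p+2].mean((0,1)).round())
h=cv2.cvtColor(s,cv2.COLOR_BGR2HSV).astype(int);b=(h[...,0]>100)&(h[...,0]<125)&(h[...,1]>130)
cr=t[110:240,190:305];tw=cv2.resize(cr,None,fx=1,fy=1)
# white edge strip of flap in top view
for u in(225,240,255,270):
    c=t[180:235,u].max(1);print(u,[int(180+i) for i in np.nonzero(c>170)[0]])
for yy in(-.1,-.03,.03,.1): print("pred plate edge",proj(T,hw(-.13-.105*np.sin(np.radians(55)),yy,.02+.105*np.cos(np.radians(55)))))
E
```

```text
[-0.051  -0.0246 -0.0742  0.068  -0.0445 -0.015  -0.0494]
flap strip/stop 0 0 0.9613118767738342
72 0.082 scene bgr (205, 191) [55. 49. 47.] top (226, 165) [85. 86. 93.]
72 0.05 scene bgr (206, 199) [ 54.  89. 136.] top (227, 166) [ 71.  93. 131.]
144 0.082 scene bgr (193, 182) [ 59. 126. 196.] top (230, 142) [ 70. 145. 190.]
144 0.05 scene bgr (194, 190) [121. 127. 136.] top (230, 143) [ 67. 144. 198.]
-144 0.082 scene bgr (208, 173) [ 59. 126. 196.] top (253, 138) [ 74. 148. 187.]
-144 0.05 scene bgr (208, 181) [127. 133. 143.] top (253, 140) [ 70. 147. 202.]
-72 0.082 scene bgr (229, 175) [90. 86. 84.] top (264, 159) [235. 137.  83.]
-72 0.05 scene bgr (229, 184) [144.  94.  72.] top (264, 161) [240. 153.  91.]
0 0.082 scene bgr (229, 186) [155.  80.  40.] top (247, 176) [244. 164.  98.]
0 0.05 scene bgr (229, 195) [181. 126. 100.] top (247, 177) [244. 164.  98.]
225 [180, 181, 182, 183, 184, 185, 186, 187, 188, 189, 190, 191, 192, 193, 194, 195, 196, 197, 205, 206, 207, 208, 209, 210, 211, 212, 213, 214, 215, 216, 217, 218, 219, 220, 221, 222, 224, 225, 226, 227]
240 [180, 181, 182, 183, 184, 185, 186, 187, 188, 189, 190, 191, 192, 193, 194, 195, 202, 203, 204, 205, 206, 207, 208, 209, 210, 211, 212, 213, 214, 215, 216, 217, 218, 219, 220, 222, 223, 224]
255 [180, 181, 182, 183, 184, 185, 186, 187, 188, 189, 190, 191, 192, 193, 200, 201, 202, 203, 204, 205, 206, 207, 208, 209, 210, 211, 212, 213, 214, 215, 216, 217, 218, 219, 220, 221, 222]
270 [180, 181, 182, 183, 184, 185, 186, 187, 188, 189, 190, 198, 199, 200, 201, 202, 203, 204, 205, 206, 207, 208, 209, 210, 211, 212, 213, 214, 215, 216, 217, 218, 219]
pred plate edge [285.2887 217.7843]
pred plate edge [263.6256 221.1832]
pred plate edge [245.0335 224.1002]
pred plate edge [223.3152 227.5076]
```

The flap's free edge is where a fully lowered flap should be (rows 227 and 222, predicted 227 and 222). The vial at 72° shows its black cap over amber, and both front-side pockets are empty. Handing in.

Emit:
servo_tool(motion=[[0, 0, 0, 0, -0.1], [0, 0, 0, 0, -0.1], [0, 0, 0, 0, -0.1]])

```text
clock: 20.65
tcp_pos: [0.2586, -0.6373, 0.3874]
orientation: [-1.313, 1.14, 1.331]
contact_force: [0.7, -0.4, 0.3]
grip_width: 0.0465
```

```bash
python3 -c "
from bench import *
o=get_obs();print(o['clock'],abs(o['qvel']).max(),o['contact_force']);print(hand_in())"
```

```text
20.65 0.010014191877628496 [ 0.66849466 -0.44441931  0.33518368]
the job is handed in; nothing more can be done
None
```

The job is done and handed in at about 21 s; no verdict was reported. I swung the flap past upright with the bar between the fingers and lowered it on the front finger until the contact force went to zero. I then turned the turntable about 88° by one peg, lifted the dye bottle from the front pocket and stood it in the spill tray.

What the last checks showed:
- **Flap:** its free edge is within a pixel of where a fully lowered flap should be.
- **Pocket:** it stood square to about 0.5° and within about 1 mm of the red mark.
- **Bottle:** it touched down at the tray-floor height, and its cap afterwards appeared where an upright bottle's would, about 2 px off.
- **Bystanders:** ethanol, beaker, timer, comb, pipette and the brown look-alike show no shift from the start images.

Checks that disagreed or were weaker:
- My first axis estimate was about 4 mm too far back. I noticed it from the pull on the peg and corrected it mid-turn.
- One whole-housing image match was low (0.85) and one flap match was lower (0.54), because the arm was in the reference pictures. A smaller flap patch matched at 0.96 with no shift.
- One vial was seen standing. The two under the amber roof could only be checked by faint colour, but nothing touched them.

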